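# Tip the washed nuts into the catch tray

## Task

Bring the empty catch tray in under the tipping box, through the front of its frame and below the crossbar, until it is fully home against the back stop. Then turn the box right over by its crank, as far as it goes, so that its lid falls open and all four nuts drop into the tray. Leave the tray home, the box turned over and the other things on the bench where they are.

Things in the scene. Friction and masses are not known exactly. Their poses are not given: they have to be found in the camera images.
- stand: Grey steel frame fixed on the bench, 190 mm long (x), 194 mm wide (y). Origin: on the bench at its centre, under the box's axle. The tray enters its open -x end along +x between two foot rails (14 mm high, 146 mm apart, x = -95 to 95 mm) under a crossbar. Front posts 138 mm high (x = -77, y = +-87 mm), bearing uprights 204 mm high (x = 0, y = +-86 mm).
- crossbar (a point): Middle of the underside of the frame's fixed front crossbar, 135 mm above the bench. The bar spans the frame's width, x = -85 to -70 mm in the frame, top at 169 mm. It is above the tray's fin when the tray is home, so a gripper pointing straight down cannot follow the tray all the way in: lean it back, away from the frame.
- stop (a point): Middle of the face of the frame's upright back stop plate at bench level (x = 80 mm in the frame), 70 mm high, across the frame. The tray's leading end touches it when home.
- box (a joint): Turn of the tipping box about its axle, rad: 0 upright (start, on a stop), grows as its top goes towards the frame's +x, stop at 2.44 (turned over). Stiff bearing, stays where left, 3 to 5 N at the crank. Bare steel box 90 x 90 x 60 mm centred on the axle; its loose flap lid is hinged at its upper -x edge, shut while upright; past about 1.6 rad it hangs open and the nuts slide out.
- crank (a point): Middle of the crank grip: round wooden handle, 14 mm diameter, 62 mm long, along the frame's y, sticking out on the frame's +y side, outer end free (27 mm outward), crank arm 35 mm inward. Rigid with the box, 90 mm from the axle line. Box upright: 85 mm towards the frame's -x and 31 mm above the axle (70 degrees back from straight up); it goes over the top to 70 degrees the other side.
- axle (a point): Point on the axle line (which lies along the frame's y, 185 mm above the bench) level with the middle of the crank grip, 145 mm to the +y side of the frame's centre.
- tray: Empty dark steel catch tray, loose on the bench, 140 mm long (x), 130 mm wide, 32 mm high, walls 3 mm, about 0.4 kg. Origin: centre of its underside. Fully home its origin is 10 mm past the frame's origin along the frame's x, its x along the frame's x.
- fin (a point): Grip point on the tray's upright steel fin at the middle of its -x end, the trailing end when it goes in: 12 mm thick (along the tray's y), x = -69 to -111 mm, 6 to 52 mm above the bench. This point: x = -92 mm, 36 mm up.
- nut0: Large brass hex nut, 28 mm across corners, 13 mm thick, 35 g; origin at the centre of one face. Starts inside the tipping box, unseen.
- nut1: Large brass hex nut, 28 mm across corners, 13 mm thick, 35 g; origin at the centre of one face. Starts inside the tipping box, unseen.
- nut2: Large brass hex nut, 28 mm across corners, 13 mm thick, 35 g; origin at the centre of one face. Starts inside the tipping box, unseen.
- nut3: Large brass hex nut, 28 mm across corners, 13 mm thick, 35 g; origin at the centre of one face. Starts inside the tipping box, unseen.
- oil: Bystander, leave it: grey plastic bottle, 68 mm across, 190 mm tall; origin on its underside.
- spray: Bystander, leave it: bare steel spray can, 58 mm across, 170 mm tall; origin on its underside.
- jar: Bystander, leave it: glass jar with dark cap, 72 mm across, 90 mm tall; origin on its underside.
- wrench: Bystander, leave it: steel wrench about 200 mm long, lying flat; origin on its underside.
- driver: Bystander, leave it: screwdriver with black handle, about 200 mm long, lying; origin on its underside.
- hammer: Bystander, leave it: hammer, lying, handle towards its own -x; origin on its underside.
- impeller: Bystander, leave it: aluminium compressor wheel, 94 mm across, 42 mm tall, standing on its wide face; origin on its underside.
There are look-alikes about, which are no part of the job. Of the things like the tray, leave any that is blue or yellow; of the rest the larger one is meant.

How it is judged:
By the outcome, as a careful person would: the job done as asked, in the order asked, and still so for the second after the job is handed in, with the robot touching nothing.
It also fails if it takes over 67 s, if anything falls off the work surface, if the arm or the gripper's body presses on something with over 40 N, if the wrist force passes 120 N, or if a joint passes its speed limit or range.

## Robot

A 6-joint arm with a two-finger parallel gripper is mounted at the origin on the work surface. World frame = base frame: x ahead of the robot, y to its left, z up, the work surface at z = 0. Lengths are in m, angles in rad, forces in N, time in s.
With the tool pointing down it reaches from about 0.375 to 0.975 m from the base axis. Payload 3.8 kg.
Tool frame: the origin (TCP) lies at the very end of the fingers, on their centre line; the grasp point (between the pads) lies 19 mm behind it; y points along the fingers, x is the direction in which the jaws open and shut, and the axes are right-handed (so a half turn about y gives the same grasp; the last joint's range is limited). The gripper opens to 88 mm and grips with 3 to 60 N. Pads are 18 mm wide; open, the fingers measure 123 mm over their backs; the gripper's body (75 mm by 187 mm) begins 45 mm behind the grasp point.
Start: joints at [1.168, 0.264, 1.604, -0, 1.274, -0.037], TCP at [0.241, 0.63, 0.239] pointing down, gripper open.
Joint ranges: [-2.63, 2.63], [-0.94, 2.18], [0.31, 2.57], [-1.31, 4.45], [0, 2.66], [-2.55, 2.55]. Speed limits (rad/s): [2.57, 2.57, 3.14, 3.14, 3.14, 3.14].

## Interface

Orientations are given as [roll, pitch, yaw] about the fixed x, y, z axes, in that order (R = Rz(yaw) Ry(pitch) Rx(roll)).
In Python, from station import * gives the robot as it stands.
- The arm moves only by the tool servo_tool, never from a script. Its argument "series" is a list of rows, each a list of 2 entries, a list of its own where there are three numbers: the shift along the tool's x, y, z in mm, then the turn about the tool's y in degrees. A call has 1 to 12 rows; each row is the pose to reach, as a shift and turn from the pose measured when the call began, along the tool's axes at that moment; what a row does not reach only later rows make up. A row lasts 1/8 s, in which the tool goes at most 62.5 mm and 10.7 degrees, less where a joint would pass 70% of its speed; a pose out of reach is approached as far as the arm can. A call with a gripper value outside its range is refused whole. "jaw" is the closure, from 0 (fully open) to 1 (shut), set as the call begins (left out, the last holds). The fingers move at their own pace and stop on an object; "newtons" is the grip in N (left out, the last holds). Time passes only in rows, so rows that repeat a pose let the fingers close. It gives the time, the measured TCP pose, the force and the opening at its end, in the units of the state.
- observe(): the state, without advancing time (a new reading comes with each control period).
- read_camera(name): name is "scene" or "top" or "wrist"; returns the picture (420x560x3 uint8, red, green, blue); there is no depth.
- calibration(name): a dict with "mtx" (3x3 intrinsics, pixels), "R" (3x3) and "t" (3): a world point X has camera coordinates R X + t. Camera axes: x right, y down, z forward; pixel columns grow to the right and rows downward; lengths in m; the calibration is good to about 2 mm. A picture is of the moment at which its call begins: read the wrist's pose just before it. calibration takes no time and is no camera call; for the wrist camera it gives the pose at the moment of the call.
- sign_off(): hands the job in, once; it reports no verdict.
The state is a dict: "time_s": time; "joint_pos": joint angles; "dq": joint speeds; "joint_torque": joint torques, N m; "tool_pos": TCP position; "ee_rot": TCP orientation; "contact_force": force on the tool from outside, world axes, zero at the start; "wrist_torque": the same for the moment, N m; "finger_gap": finger opening in m.
Only numpy, scipy, OpenCV 4.12 (cv2) and the standard library are available. Lean on these libraries where they do the work, as an engineer would, in place of code of your own. Each camera call takes 0.05 s, during which the arm holds its last target. There are 200 camera calls.

## Working session

There is one attempt and no reset: what is moved stays moved. The work goes in short steps, Python scripts to look and compute and a tool call to move; the robot and the scene stay as the last step left them, time stands still between calls to the robot, and variables do not carry over. Pictures are saved under pics/ and viewed, about 8 in all and at most 12, crops included, and the job is handed in when it is done.

Besides the shell and the picture viewer there is one more tool, called as name([rows], argument=value, ...), one row to a line, values as JSON. servo_tool: Moves the arm, as the interface text tells. Its arguments: {"type":"object","properties":{"series":{"type":"array"},"jaw":{"type":"number"},"newtons":{"type":"number"}},"required":["series"]}

```bash
ls; mkdir -p pics
python3 - <<'E'
from station import *
import cv2
print(observe())
for n in ("scene","top"):
    im=read_camera(n); cv2.imwrite(f"pics/{n}0.png",cv2.resize(im[:,:,::-1],None,fx=1.42,fy=1.42,interpolation=cv2.INTER_CUBIC))
    cv2.imwrite(f"pics/raw_{n}0.png",im[:,:,::-1])
    c=calibration(n);print(n,c["mtx"],-c["R"].T@c["t"],c["R"])
E
```

```text
pics
{'time_s': 0.0, 'joint_pos': array([ 1.16814782e+00,  2.64746733e-01,  1.60536913e+00, -9.40604017e-06,
        1.27372674e+00, -3.69013643e-02]), 'dq': array([-0.00171014, -0.00181078, -0.00029864,  0.00037315,  0.00080848,
        0.00042209]), 'joint_torque': array([ 7.47561317e-04, -5.02134597e+01, -3.56867838e+01,  7.25755119e-02,
        2.98167940e-02, -1.52264665e-04]), 'tool_pos': array([0.24113455, 0.6296875 , 0.23739498]), 'ee_rot': array([-1.5707223 ,  0.00224875,  1.20505203]), 'contact_force': array([ 0.6152577 ,  0.23066382, -0.42661366]), 'wrist_torque': array([-0.02130735, -0.03035589,  0.03316218]), 'finger_gap': 0.08808597294645282}
scene [[430.70256959   0.         286.71077526]
 [  0.         430.70256959 206.38443329]
 [  0.           0.           1.        ]] [ 1.18945531 -0.48896608  0.93362707] [[ 0.58888036  0.80806304  0.01593901]
 [ 0.58341391 -0.41135273 -0.70029789]
 [-0.55932829  0.42169071 -0.71367276]]
top [[417.84831542   0.         282.67616485]
 [  0.         417.84831542 212.40189565]
 [  0.           0.           1.        ]] [ 0.37340188 -0.05299465  1.4200462 ] [[-0.02247435 -0.99938737 -0.02682894]
 [-0.98776886  0.0263388  -0.15368455]
 [ 0.15429704  0.02304683 -0.98775567]]
```

View pics/scene0.png

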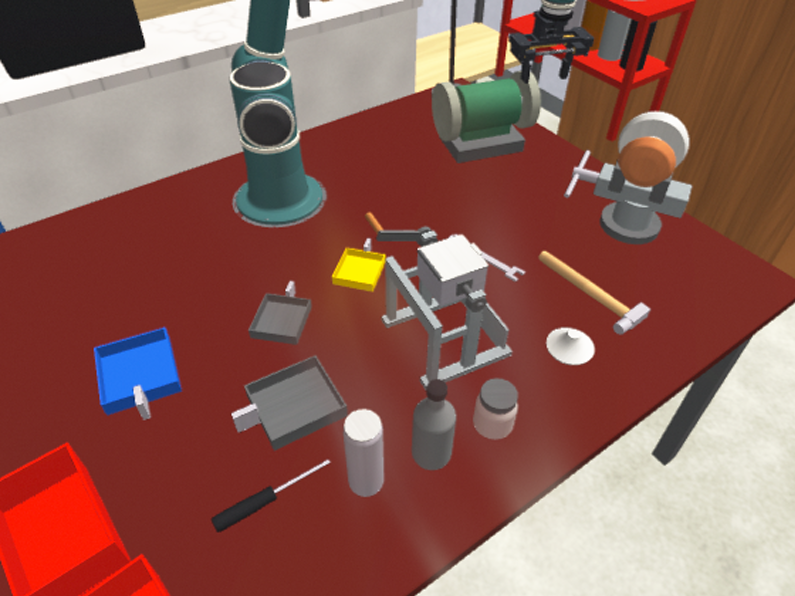

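View pics/top0.png

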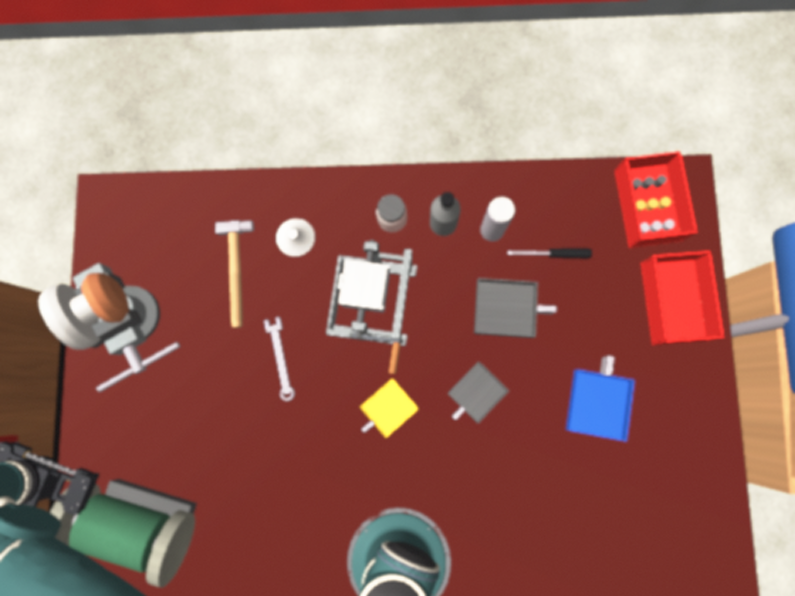

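View crops.

The candidates for the tray, in scene / top pixels:
- Large grey: (295,400) / (507,308).
- Small grey: (280,318) / (478,392).
- Blue: (137,370) / (600,405).
- Yellow: (360,268) / (390,408).

I choose the large grey one. The crank is the orange grip at top (393,357), scene (374,223). The frame's +x is about world +y.

Run:
```python
import cv2
a=cv2.imread("pics/raw_top0.png")[160:280,220:400]; cv2.imwrite("pics/ctop.png",cv2.resize(a,None,fx=4.4,fy=4.4,interpolation=cv2.INTER_CUBIC))
a=cv2.imread("pics/raw_scene0.png")[140:320,155:375]; cv2.imwrite("pics/cscene.png",cv2.resize(a,None,fx=3.3,fy=3.3,interpolation=cv2.INTER_CUBIC))
```

```text
(no output)
```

View pics/ctop.png

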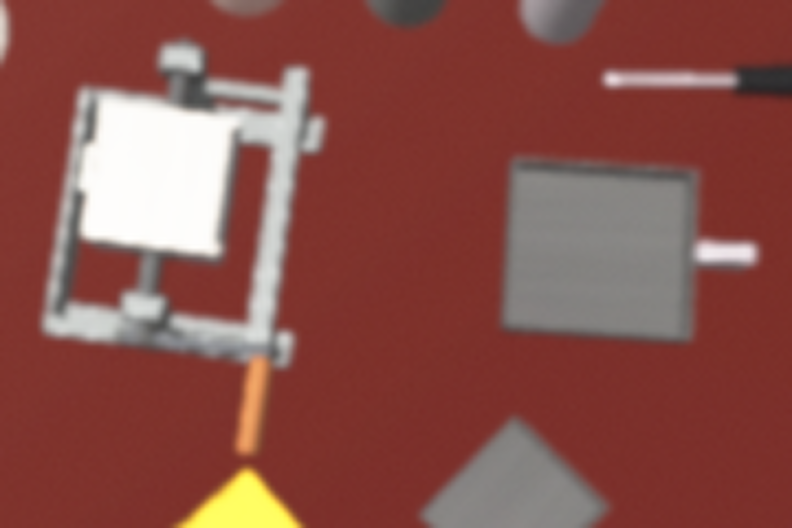

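View pics/cscene.png

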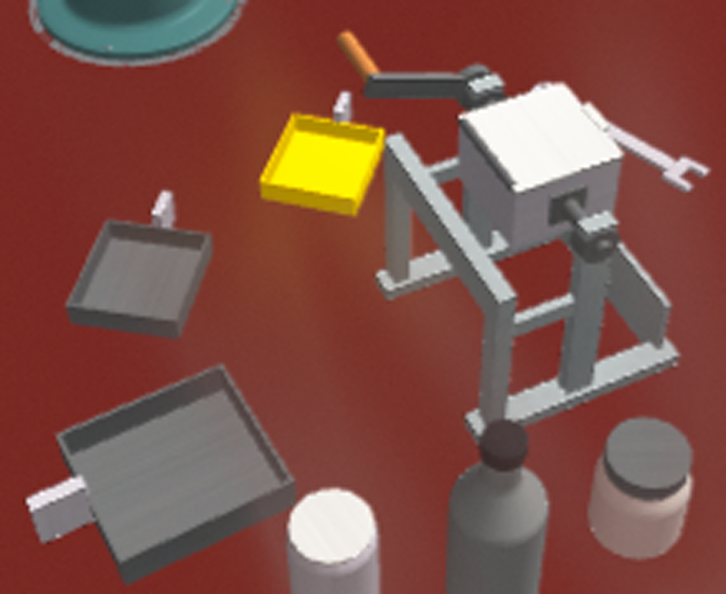

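```bash
cat > h.py <<'E'
from station import *
import numpy as np
from scipy.optimize import least_squares
from scipy.spatial.transform import Rotation as Ro
def proj(c,X):
    p=(c["R"]@np.asarray(X,float).T).T+c["t"]; q=p@c["mtx"].T; return q[:,:2]/q[:,2:]
def w(p,X): # p=x,y,z,yaw
    return Ro.from_euler('z',p[3]).apply(np.asarray(X,float)/1000)+p[:3]
def fit(obs,p0,cams,verbose=1):
    # obs: list of (cam,(u,v) raw,[X mm])
    def f(p): return np.concatenate([proj(cams[c],w(p,[X]))[0]-uv for c,uv,X in obs])
    r=least_squares(f,p0,loss='soft_l1',f_scale=1.0)
    if verbose:
        for (c,uv,X),e in zip(obs,f(r.x).reshape(-1,2)): print(c,X,e.round(1))
    return r.x
E
python3 - <<'E'
from h import *
cams={n:calibration(n) for n in("top","scene")}
T=lambda u,v:np.array([(u+.5)/4.4-.5+220,(v+.5)/4.4-.5+160])
S=lambda u,v:np.array([(u+.5)/3.3-.5+155,(v+.5)/3.3-.5+140])
t=[("top",T(513,158),[70,-65,32]),("top",T(697,170),[-70,-65,32]),("top",T(691,341),[-70,65,32]),("top",T(503,328),[70,65,32]),("top",T(757,252),[-111,0,52]),
("scene",S(58,436),[-70,65,32]),("scene",S(220,366),[70,65,32]),("scene",S(295,480),[70,-65,32]),("scene",S(130,582),[-70,-65,0]),("scene",S(28,500),[-111,6,52])]
print(fit(t,[.6,-.25,0,1.57],cams).round(4))
f=[("top",T(298,68),[-77.5,-97,169]),("top",T(246,453),[-85,172,216]),("top",T(325,118),[-95,-97,14]),("top",T(287,367),[-95,97,14]),("top",T(42,333),[95,97,14]),
("scene",S(678,352),[95,-97,14]),("scene",S(377,280),[-95,97,14]),("scene",S(468,422),[-95,-97,14]),("scene",S(345,35),[-85,172,216]),("scene",S(515,298),[-70,-97,169]),("scene",S(390,137),[-77,97,169])]
p=fit(f,[.6,.05,0,1.57],cams);print(p.round(4))
for n,X in dict(crank=[-85,145,216],axle=[0,145,185],bar=[-77.5,0,135],stop=[80,0,0]).items(): print(n,w(p,[X])[0].round(4))
E
```

```text
top [70, -65, 32] [-0.   0.4]
top [-70, -65, 32] [-0.1 -0. ]
top [-70, 65, 32] [ 0.1 -0.4]
top [70, 65, 32] [0.6 0. ]
top [-111, 0, 52] [-0.6  0.3]
scene [-70, 65, 32] [-0.3 -0.2]
scene [70, 65, 32] [ 0.7 -0.8]
scene [70, -65, 32] [ 0.4 -0. ]
scene [-70, -65, 0] [-0.5  1.3]
scene [-111, 6, 52] [-0.1  0. ]
[ 0.5714 -0.2667 -0.0022  1.4855]
top [-77.5, -97, 169] [0.4 0.7]
top [-85, 172, 216] [0.6 0.2]
top [-95, -97, 14] [-0.1  0.9]
top [-95, 97, 14] [0.1 0.1]
top [95, 97, 14] [ 0.4 -0.5]
scene [95, -97, 14] [0.4 0.9]
scene [-95, 97, 14] [-0.6 -2.6]
scene [-95, -97, 14] [2.6 4. ]
scene [-85, 172, 216] [-0.2  0.6]
scene [-70, -97, 169] [ 0.2 -0.9]
scene [-77, 97, 169] [ 0.8 -1. ]
[ 6.0020e-01  5.1200e-02 -6.0000e-04  1.3975e+00]
crank [ 0.4427 -0.0075  0.2154]
axle [0.4574 0.0762 0.1844]
bar [ 0.5868 -0.0251  0.1344]
stop [ 6.14e-01  1.30e-01 -6.00e-04]
```

Poses fit well (z within 2 mm of 0, residuals under 1 px for most points). The moves only allow a turn about the finger axis, so I can't command a lean directly. A pose just past the arm's reach may give one, so I'll test that high up, along the frame's x azimuth (about 80°).

servo_tool([
  [[45,-60,22],0],
  [[90,-120,44],0],
  [[135,-180,66],0],
  [[180,-200,88],0],
  [[225,-200,110],0],
  [[270,-200,132],0],
  [[315,-200,154],0],
  [[360,-200,176],0],
  [[400,-200,196],0],
  [[430,-200,210],0],
  [[460,-200,224],0],
  [[460,-200,224],0],
], jaw=0, newtons=40)

```text
time_s: 1.6
tool_pos: [0.1732, 0.9648, 0.3672]
ee_rot: [-1.561, -0.05, 1.205]
contact_force: [-0.4, -0.0, -1.4]
finger_gap: 0.0881
```

The fingers tilted 0.05 rad outwards along azimuth 80°, which is the lean I want. I need about 0.5 rad, so I'll keep pressing past reach.

servo_tool([
  [[60,-60,20],0],
  [[120,-120,40],0],
  [[180,-120,60],0],
  [[240,-120,80],0],
  [[300,-120,100],0],
  [[360,-120,120],0],
])

```text
time_s: 2.35
tool_pos: [0.151, 0.9805, 0.3806]
ee_rot: [-1.55, -0.1, 1.204]
contact_force: [0.1, -0.0, 0.3]
finger_gap: 0.0882
```

servo_tool([
  [[60,-60,20],0],
  [[120,-120,40],0],
  [[120,-300,40],0],
  [[120,-500,40],0],
])

```text
time_s: 2.85
tool_pos: [0.1338, 0.9319, 0.4953]
ee_rot: [-1.541, -0.139, 1.203]
contact_force: [0.3, 0.2, -0.3]
finger_gap: 0.0883
```

servo_tool([
  [[500,0,170],0],
  [[500,0,170],0],
  [[500,0,170],0],
])

```text
time_s: 3.22
tool_pos: [0.1245, 0.9832, 0.4447]
ee_rot: [-1.529, -0.188, 1.201]
contact_force: [0.3, -0.8, -0.4]
finger_gap: 0.0886
```

servo_tool([
  [[500,0,60],0],
  [[500,0,60],0],
])

```text
time_s: 3.48
tool_pos: [0.142, 1.0132, 0.4195]
ee_rot: [-1.517, -0.236, 1.199]
contact_force: [0.6, -0.5, 0.0]
finger_gap: 0.0883
```

servo_tool([
  [[500,0,60],0],
  [[500,0,60],0],
])

```text
time_s: 3.72
tool_pos: [0.1583, 1.0386, 0.403]
ee_rot: [-1.506, -0.285, 1.196]
contact_force: [-0.3, 0.6, -0.1]
finger_gap: 0.0879
```

servo_tool([
  [[500,0,60],0],
  [[500,0,60],0],
])

```text
time_s: 3.98
tool_pos: [0.1723, 1.0608, 0.3938]
ee_rot: [-1.494, -0.336, 1.192]
contact_force: [-0.8, -0.9, 0.3]
finger_gap: 0.0882
```

servo_tool([
  [[500,0,60],0],
  [[500,0,60],0],
])

```text
time_s: 4.22
tool_pos: [0.185, 1.08, 0.3911]
ee_rot: [-1.482, -0.388, 1.187]
contact_force: [0.2, 0.4, 0.4]
finger_gap: 0.0881
```

servo_tool([
  [[500,0,100],0],
  [[500,0,100],0],
])

```text
time_s: 4.47
tool_pos: [0.1878, 1.0981, 0.3947]
ee_rot: [-1.47, -0.44, 1.182]
contact_force: [-0.5, -1.4, 0.1]
finger_gap: 0.0878
```

servo_tool([
  [[500,0,100],0],
  [[500,0,100],0],
])

```text
time_s: 4.72
tool_pos: [0.1901, 1.1134, 0.4042]
ee_rot: [-1.457, -0.492, 1.176]
contact_force: [0.4, 0.5, 0.8]
finger_gap: 0.0884
```

servo_tool([
  [[500,0,100],0],
  [[500,0,100],0],
])

```text
time_s: 4.97
tool_pos: [0.1922, 1.1261, 0.4189]
ee_rot: [-1.443, -0.543, 1.169]
contact_force: [0.0, 0.4, 0.6]
finger_gap: 0.0883
```

```bash
cat >> h.py <<'E'
ST=np.array([.6002,.0512,0,1.3975]); TR=np.array([.5714,-.2667,0,1.4855])
def pose():
    o=observe(); return np.array(o["tool_pos"]),Ro.from_euler('xyz',o["ee_rot"]).as_matrix(),o
def shift(target):  # world TCP target -> tool shift mm
    p,R,o=pose(); return (R.T@(np.asarray(target)-p)*1000).round(0)
def yaw_turn(along): # turn about tool y (deg) so tool x (jaws) is along world dir as closely as possible
    p,R,o=pose(); v=R.T@np.asarray(along); a=np.degrees(np.arctan2(-v[2],v[0])); return (a+90)%180-90
E
python3 - <<'E'
from h import *
p,R,o=pose(); print(o["time_s"],p,R,o["joint_pos"].round(2))
fy=w(np.r_[0,0,0,ST[3]],[[0,1000,0]])[0]; ty=w(np.r_[0,0,0,TR[3]],[[0,1000,0]])[0]
print("d in stand frame",Ro.from_euler('z',-ST[3]).apply(R[:,1]),yaw_turn(fy),yaw_turn(ty))
d=R[:,1]
g=w(TR,[[-100,0,34]])[0]; tcp=g+.019*d; print("grasp tcp",tcp, shift(tcp), shift(tcp-d*.12), shift(tcp-d*.12+[0,0,.1]))
E
```

```text
4.975 [0.19223898 1.12608207 0.41891619] [[ 0.33515228  0.08298189 -0.9385025 ]
 [ 0.78787383  0.52154998  0.32747587]
 [ 0.51665053 -0.84917585  0.10941941]] [1.37 0.96 0.31 0.02 1.31 0.17]
d in stand frame [ 0.52804666  0.00819202 -0.84917585] 78.79701044265303 74.51370214327758
grasp tcp [ 0.56445736 -0.356427    0.01786566] [-1250.  -402.  -879.] [-1250.  -522.  -879.] [-1199.  -607.  -868.]
```

The lean is 32°, within 1° of the frame's x plane. I'll go over to the tray, staying high above the frame.

servo_tool([
  [[-40,-28,-31],6],
  [[-80,-56,-62],12],
  [[-120,-85,-93],18],
  [[-160,-113,-124],24],
  [[-200,-141,-155],30],
  [[-240,-170,-185],36],
  [[-280,-198,-216],42],
  [[-320,-227,-247],48],
  [[-360,-255,-278],54],
  [[-400,-284,-309],60],
  [[-440,-312,-340],67],
  [[-480,-340,-370],74.5],
])

```text
time_s: 6.48
tool_pos: [0.3499, 0.4474, 0.4199]
ee_rot: [-1.015, -0.031, -0.108]
contact_force: [0.2, -0.1, 0.8]
finger_gap: 0.0878
```

```bash
cat > s.py <<'E'
from h import *
p,R,o=pose(); print(o["time_s"],p.round(4),o["joint_pos"].round(2))
d=R[:,1]; print("d stand",Ro.from_euler('z',-ST[3]).apply(d).round(3))
fy=w(np.r_[0,0,0,ST[3]],[[0,1000,0]])[0]; ty=w(np.r_[0,0,0,TR[3]],[[0,1000,0]])[0]
print("turns",yaw_turn(fy),yaw_turn(ty))
g=w(TR,[[-100,0,34]])[0]; tcp=g+.019*d; h=tcp-d*.12
print("tcp",tcp.round(4),shift(tcp),"hover",h.round(3),shift(h),shift([*h[:2],.42]))
E
python3 s.py
```

```text
6.475 [0.3499 0.4474 0.4199] [ 0.64 -0.29  1.92  0.42  1.13  0.63]
d stand [ 0.528  0.008 -0.849]
turns 4.134602904235578 -0.1476108923033621
tcp [ 0.5645 -0.3564  0.0179] [ 287.  -60. -876.] hover [ 0.554 -0.419  0.12 ] [ 287. -180. -876.] [ 296. -435. -718.]
```

servo_tool([
  [[20,-29,-48],0],
  [[40,-58,-96],0],
  [[60,-87,-144],0],
  [[80,-116,-192],0],
  [[100,-145,-240],0],
  [[120,-174,-288],0],
  [[140,-203,-336],0],
  [[160,-232,-384],0],
  [[180,-261,-432],0],
  [[200,-290,-480],0],
  [[220,-319,-528],0],
  [[240,-348,-576],0],
])

```text
time_s: 7.98
tool_pos: [0.5161, -0.2492, 0.4198]
ee_rot: [-1.015, -0.032, -0.108]
contact_force: [0.6, -0.3, 0.7]
finger_gap: 0.088
```

servo_tool([
  [[18,-27,-45],0],
  [[36,-53,-92],0],
  [[55,-85,-142],0],
])

```text
time_s: 8.35
tool_pos: [0.553, -0.4209, 0.4196]
ee_rot: [-1.015, -0.032, -0.107]
contact_force: [0.3, 0.4, 0.9]
finger_gap: 0.0876
```

```bash
python3 s.py
```

```text
8.35 [ 0.553  -0.4209  0.4196] [-0.88  0.46  1.11  0.44  1.93 -0.7 ]
d stand [ 0.528  0.008 -0.849]
turns 4.196015133230645 -0.08716645765241537
tcp [ 0.5645 -0.3564  0.0179] [  -8.  376. -156.] hover [ 0.554 -0.419  0.12 ] [  -8.  256. -156.] [1. 1. 2.]
```

servo_tool([
  [[-1,50,-30],0],
  [[-3,100,-60],0],
  [[-5,150,-92],0],
  [[-6,205,-125],0],
  [[-8,256,-156],0],
  [[-8,256,-156],0],
])

```text
time_s: 9.1
tool_pos: [0.5518, -0.4153, 0.114]
ee_rot: [-1.007, -0.022, -0.107]
contact_force: [-0.4, 0.4, 0.2]
finger_gap: 0.0883
```

Run:
```python
from h import *
import cv2
p,R,o=pose();c=calibration("wrist");im=read_camera("wrist")
u=proj(c,w(TR,[[-111,6,52],[-111,-6,52],[-70,65,32],[-70,-65,32],[70,65,32],[70,-65,32]]))
im=im[:,:,::-1].copy()
for a in u: cv2.circle(im,tuple(int(x) for x in a.round()),3,(0,255,0),1)
cv2.imwrite("pics/w1.png",im); print(p,u.round(0))
```

```text
[ 0.55179696 -0.41526691  0.11395356] [[277. 221.]
 [296. 220.]
 [194. 174.]
 [372. 172.]
 [202.  19.]
 [356.  19.]]
```

View pics/w1.png

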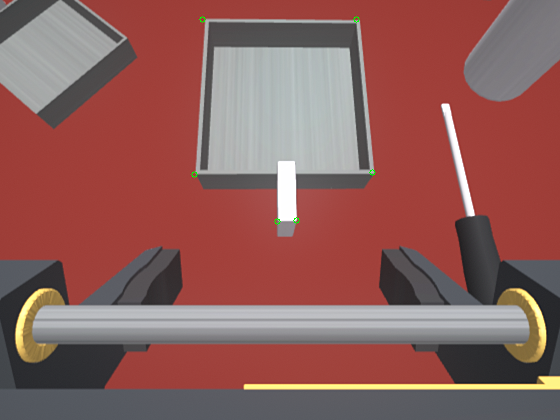

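The wrist picture shows the large tray. Its corners land on the predicted pixels, (202,19) to (372,172), and its fin end is at (287,222), centred between the jaws. The driver is clear to the right. I'll descend along the fingers.

```bash
python3 s.py
```

```text
9.15 [ 0.5538 -0.4171  0.1182] [-0.88  0.61  1.44  0.41  1.49 -0.9 ]
d stand [ 0.532  0.012 -0.847]
turns 4.0806958993374 -0.1904899196271117
tcp [ 0.5644 -0.3563  0.0179] [  1. 118.  -1.] hover [ 0.555 -0.419  0.12 ] [ 1. -2. -1.] [  10. -257.  158.]
```

servo_tool([
  [[0,30,0],0],
  [[0,60,0],0],
  [[1,90,-1],0],
  [[1,118,-1],0],
  [[1,118,-1],0],
])

```text
time_s: 9.78
tool_pos: [0.5652, -0.3559, 0.0201]
ee_rot: [-1.011, -0.029, -0.105]
contact_force: [0.5, -0.5, 0.4]
finger_gap: 0.088
```

servo_tool([
  [[0,0,0],0],
  [[0,0,0],0],
  [[0,0,0],0],
  [[0,0,0],0],
  [[0,0,0],0],
  [[0,0,0],0],
], jaw=1, newtons=40)

```text
time_s: 10.52
tool_pos: [0.5651, -0.3558, 0.02]
ee_rot: [-1.011, -0.029, -0.105]
contact_force: [-0.2, 0.4, 0.3]
finger_gap: 0.03
```

```bash
cat > t.py <<'E'
# tray pose implied by grip (grasp pt = fin at x=-100): needs shift/turn to approach & home
from h import *
p,R,o=pose(); d=R[:,1]; print(o["time_s"],p.round(4),o["finger_gap"],o["contact_force"].round(1))
print("stand frame tcp",(Ro.from_euler('z',-ST[3]).apply(p-ST[:3])*1000).round(1),"d",Ro.from_euler('z',-ST[3]).apply(d).round(3))
fy=w(np.r_[0,0,0,ST[3]],[[0,1000,0]])[0]; print("turn",yaw_turn(fy))
for x in (-115,-100,-60,-20,0,10): # tray origin x in stand
    g=w(ST,[[x-100,0,34]])[0]; tcp=g+.019*Ro.from_euler('z',0).apply(d); tcp[2]=p[2]; print(x,shift(tcp))
E
python3 t.py
```

```text
10.525 [ 0.5651 -0.3558  0.02  ] 0.029996324677448036 [-0.2  0.4  0.3]
stand frame tcp [-406.9  -35.6   20. ] d [ 0.532  0.011 -0.847]
turn 4.179315586703751
-115 [-22. 108. 173.]
-100 [-21. 116. 186.]
-60 [-18. 137. 220.]
-20 [-16. 158. 253.]
0 [-14. 169. 270.]
10 [-14. 174. 279.]
```

servo_tool([
  [[0,0,0],0],
  [[0,0,0],0],
  [[0,0,0],0],
  [[0,0,0],0],
])

```text
time_s: 11.02
tool_pos: [0.5647, -0.3558, 0.0199]
ee_rot: [-1.011, -0.028, -0.105]
contact_force: [-2.1, -0.5, 0.6]
finger_gap: 0.0119
```

servo_tool([
  [[-3,9,15],0.5],
  [[-6,18,29],1],
  [[-10,27,44],1.5],
  [[-13,36,59],2],
  [[-16,45,74],2.5],
  [[-19,55,88],3],
  [[-22,64,103],3.6],
  [[-26,74,118],4.2],
  [[-26,74,118],4.2],
])

```text
time_s: 12.15
tool_pos: [0.5536, -0.2125, 0.0199]
ee_rot: [-1.009, 0.01, -0.166]
contact_force: [1.9, 2.2, 1.1]
finger_gap: 0.0117
```

```bash
python3 t.py
python3 - <<'E'
from h import *
import cv2
c=calibration("top");im=read_camera("top")[:,:,::-1]
cv2.imwrite("pics/raw_t2.png",im)
a=cv2.resize(im[150:270,210:390],None,fx=4.4,fy=4.4,interpolation=cv2.INTER_CUBIC)
P=w(ST,[[x-180,y,32] for x,y in((70,65),(70,-65),(-70,-65),(-70,65))])
for u in proj(c,P): cv2.circle(a,tuple(int(v) for v in ((u-[210,150]+.5)*4.4).round()),5,(0,255,0),1)
cv2.imwrite("pics/t2.png",a)
E
```

```text
12.15 [ 0.5536 -0.2125  0.0199] 0.011717462482604833 [1.9 2.2 1.1]
stand frame tcp [-267.8    0.4   19.9] d [ 0.533  0.013 -0.846]
turn 0.04489401096068946
-115 [ 1. 34. 53.]
-100 [ 1. 42. 66.]
-60 [  1.  63. 100.]
-20 [  1.  84. 134.]
0 [  1.  95. 151.]
10 [  2. 100. 159.]
```

View pics/t2.png

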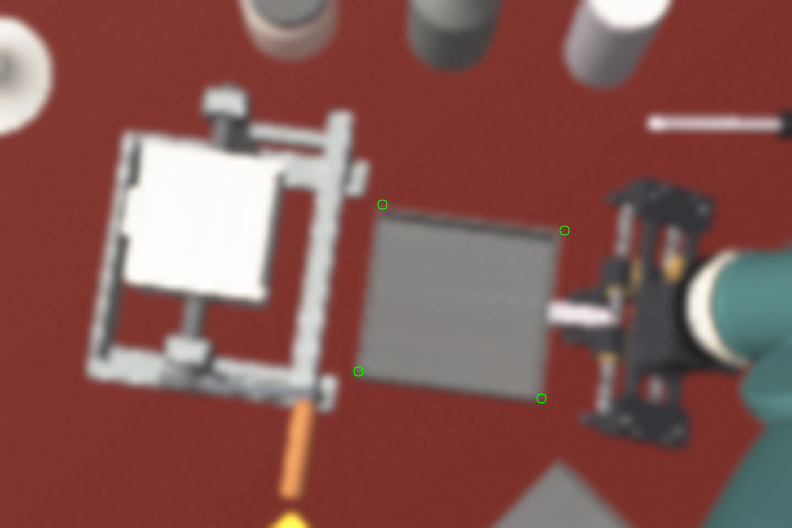

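The tray is straight (its edge is 8.5° against 8.1° predicted in the crop) and about 3 mm towards the frame's +y. That fits in the ±8 mm gap, and I'll correct it by 2 mm as it goes in.

servo_tool([
  [[1,12,19],0],
  [[2,24,38],0],
  [[3,36,57],0],
  [[3,48,76],0],
  [[3,60,95],0],
  [[3,72,115],0],
  [[3,82,131],0],
  [[3,90,143],0],
  [[3,90,143],0],
])

```text
time_s: 13.32
tool_pos: [0.5842, -0.045, 0.0199]
ee_rot: [-1.007, 0.011, -0.164]
contact_force: [1.2, 2.0, -0.6]
finger_gap: 0.0118
```

```bash
python3 t.py
```

```text
13.325 [ 0.5842 -0.045   0.0199] 0.011840171374951502 [ 1.2  2.  -0.6]
stand frame tcp [-97.5  -0.8  19.9] d [ 0.534  0.014 -0.845]
turn 0.12038817131707447
-115 [ -2. -57. -91.]
-100 [ -2. -49. -78.]
-60 [ -2. -28. -44.]
-20 [ -1.  -7. -10.]
0 [-1.  4.  6.]
10 [-1.  9. 15.]
```

servo_tool([
  [[0,3,5],0],
  [[0,6,10],0],
  [[0,9,14],0],
  [[0,9,14],0],
])

```text
time_s: 13.82
tool_pos: [0.5873, -0.0284, 0.0199]
ee_rot: [-1.007, 0.011, -0.164]
contact_force: [1.3, 0.2, 0.6]
finger_gap: 0.0118
```

servo_tool([
  [[0,1,2],0],
  [[0,2,3],0],
  [[0,2,3],0],
])

```text
time_s: 14.2
tool_pos: [0.5878, -0.0256, 0.0198]
ee_rot: [-1.008, 0.01, -0.164]
contact_force: [-2.2, -5.4, 2.8]
finger_gap: 0.0115
```

servo_tool([
  [[0,1,2],0],
  [[0,1,2],0],
])

```text
time_s: 14.45
tool_pos: [0.5878, -0.0256, 0.0198]
ee_rot: [-1.011, 0.01, -0.165]
contact_force: [-5.1, -11.5, 3.5]
finger_gap: 0.0119
```

```bash
python3 t.py
```

```text
14.45 [ 0.5878 -0.0256  0.0198] 0.011911817780604933 [ -5.1 -11.5   3.5]
stand frame tcp [-77.8  -1.   19.8] d [ 0.531  0.013 -0.847]
turn 0.11408905089342625
-115 [  -2.  -67. -108.]
-100 [ -2. -60. -95.]
-60 [ -2. -38. -61.]
-20 [ -2. -17. -27.]
0 [ -1.  -6. -10.]
10 [-1. -1. -2.]
```

The tray has stopped against the back stop: no further movement as the force rose to 12 N, and an implied x of +11.5 mm against +10. I'll release and back out.

servo_tool([
  [[0,-1,-1],0],
  [[0,-1,-1],0],
  [[0,-1,-1],0],
  [[0,-1,-1],0],
], jaw=0.3)

```text
time_s: 14.95
tool_pos: [0.5874, -0.0264, 0.02]
ee_rot: [-1.011, 0.01, -0.164]
contact_force: [0.8, 0.9, 0.0]
finger_gap: 0.0499
```

servo_tool([
  [[0,-15,-24],0],
  [[0,-40,-64],0],
  [[0,-65,-104],0],
  [[0,-110,-120],0],
  [[0,-160,-120],0],
])

```text
time_s: 15.58
tool_pos: [0.5563, -0.2115, 0.091]
ee_rot: [-1.009, 0.014, -0.165]
contact_force: [1.1, 0.9, 0.7]
finger_gap: 0.0613
```

```bash
cat > c.py <<'E'
from h import *
import sys
p,R,o=pose(); d=R[:,1]; print(o["time_s"],p.round(4),o["finger_gap"].round(4),o["contact_force"].round(1),"q",o["joint_pos"].round(2))
toS=Ro.from_euler('z',-ST[3]); print("stand tcp",(toS.apply(p-ST[:3])*1000).round(1),"d",toS.apply(d).round(3),"tx",toS.apply(R[:,0]).round(3))
v=Ro.from_euler('z',ST[3]).apply([.847,0,.531]); print("turn",yaw_turn(v))
for f in map(float,sys.argv[1:]):
    a=np.radians(f); g=w(ST,[[90*np.sin(a),157,185+90*np.cos(a)]])[0]; t=g+.019*d
    print(f,shift(t),"pre100",shift(t-d*.1))
E
python3 c.py -70
python3 - <<'E'
from h import *
import cv2
c=calibration("scene");im=read_camera("scene")[:,:,::-1]
a=cv2.resize(im[100:300,200:400],None,fx=3,fy=3,interpolation=cv2.INTER_CUBIC)
P=w(ST,[[10-111,0,52],[10-70,65,32],[10-70,-65,32],[-85,172,216],[-85,110,216]])
for u in proj(c,P): cv2.circle(a,tuple(int(v) for v in ((u-[200,100]+.5)*3).round()),4,(0,255,0),1)
c2=calibration("wrist")
cv2.imwrite("pics/s3.png",a)
E
```

```text
Traceback (most recent call last):
  File "c.py", line 3, in <module>
    p,R,o=pose(); d=R[:,1]; print(o["time_s"],p.round(4),o["finger_gap"].round(4),o["contact_force"].round(1),"q",o["joint_pos"].round(2))
                                                         ^^^^^^^^^^^^^^^^^^^^^
AttributeError: 'float' object has no attribute 'round'
```

View pics/s3.png

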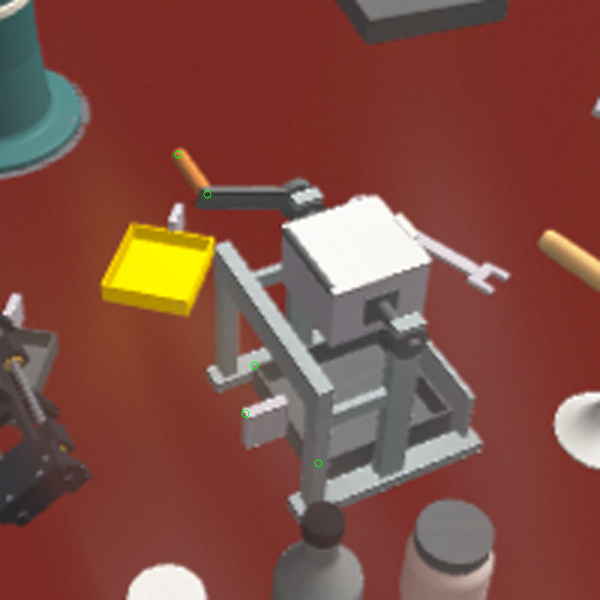

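The tray is home: its fin end is at (243,412) against a predicted (245,413). The predicted crank points fall on the grip.

```bash
sed -i 's/o\["finger_gap"\].round(4)/o["finger_gap"]/' c.py; python3 c.py -70
```

```text
15.625 [ 0.5598 -0.2165  0.098 ] 0.06162810441192914 [ 2.2 -3.   2.6] q [-0.68  0.41  1.79  0.5   1.28 -0.74]
stand tcp [-270.6   -6.4   98. ] d [ 0.528  0.006 -0.849] tx [ 0.006 -1.    -0.003]
turn -89.79000369834772
-70.0 [-163.   18.  221.] pre100 [-163.  -82.  221.]
```

servo_tool([
  [[0,-45,28],-10],
  [[0,-90,56],-20],
  [[0,-135,84],-30],
  [[0,-170,106],-40],
  [[-40,-158,141],-50],
  [[-80,-146,176],-60],
  [[-120,-134,211],-70],
  [[-163,-122,246],-80],
  [[-163,-100,232],-90],
  [[-163,-100,232],-90],
], jaw=0)

```text
time_s: 16.88
tool_pos: [0.4224, -0.046, 0.3048]
ee_rot: [-1.563, -0.557, 1.399]
contact_force: [0.3, -0.4, 0.0]
finger_gap: 0.0884
```

```bash
python3 c.py -70
```

```text
16.875 [ 0.4224 -0.046   0.3048] 0.08836301724586472 [ 0.3 -0.4  0. ] q [-0.57 -0.18  2.04  0.51  1.53 -2.06]
stand tcp [-126.4  158.4  304.8] d [ 0.528  0.009 -0.849] tx [0.849 0.001 0.528]
turn 0.07779349143389425
-70.0 [-12. 117.  -2.] pre100 [-12.  17.  -2.]
```

servo_tool([
  [[-12,20,-2],0],
  [[-12,50,-2],0],
  [[-12,80,-2],0],
  [[-12,105,-2],0],
  [[-12,117,-2],0],
  [[-12,117,-2],0],
])

```text
time_s: 17.62
tool_pos: [0.4323, 0.0049, 0.1989]
ee_rot: [-1.56, -0.557, 1.397]
contact_force: [0.7, -0.1, 0.1]
finger_gap: 0.0883
```

```bash
python3 c.py -70
python3 - <<'E'
from h import *
import cv2
c=calibration("wrist");im=read_camera("wrist")[:,:,::-1]
cv2.imwrite("pics/w4.png",im); print(proj(c,w(ST,[[-85,172,216],[-85,110,216]])))
E
```

```text
17.625 [0.4323 0.0049 0.1989] 0.08828889126522187 [ 0.7 -0.1  0.1] q [-0.46 -0.11  2.18  0.55  1.3  -2.07]
stand tcp [-74.6 157.4 198.9] d [ 0.529  0.01  -0.849] tx [ 0.849 -0.     0.529]
turn -0.024169307353801628
-70.0 [ 0. -1. -0.] pre100 [   0. -101.   -0.]
[[280.6957445  252.10449414]
 [280.786364   390.14310213]]
```

View pics/w4.png

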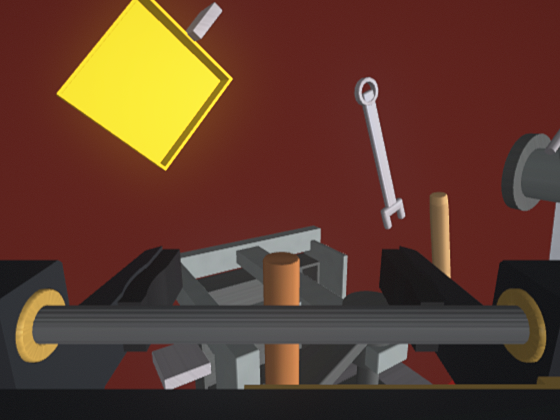

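The handle is centred between the jaws: its outer end is at (282,255) against a predicted (281,252). I'll close.

servo_tool([
  [[0,0,0],0],
  [[0,0,0],0],
  [[0,0,0],0],
  [[0,0,0],0],
  [[0,0,0],0],
  [[0,0,0],0],
  [[0,0,0],0],
  [[0,0,0],0],
  [[0,0,0],0],
  [[0,0,0],0],
], jaw=1, newtons=25)

```text
time_s: 18.92
tool_pos: [0.4327, 0.0046, 0.1997]
ee_rot: [-1.562, -0.557, 1.398]
contact_force: [-1.0, 0.3, 1.3]
finger_gap: 0.0126
```

```bash
python3 c.py -70 -64 -58 -52 -46 -40 -34 -28 -22 -16 -10 -4
```

```text
18.925 [0.4327 0.0046 0.1997] 0.012626638487050465 [-1.   0.3  1.3] q [-0.46 -0.11  2.18  0.55  1.3  -2.07]
stand tcp [-74.8 156.9 199.7] d [ 0.529  0.009 -0.849] tx [0.849 0.    0.529]
turn 0.027025584867075736
-70.0 [0. 0. 0.] pre100 [   0. -100.    0.]
-64.0 [ 8. -5.  0.] pre100 [   8. -105.    0.]
-58.0 [ 16. -10.   0.] pre100 [  16. -110.    0.]
-52.0 [ 25. -14.   0.] pre100 [  25. -114.    0.]
-46.0 [ 34. -16.   0.] pre100 [  34. -116.    0.]
-40.0 [ 43. -18.   0.] pre100 [  43. -118.    0.]
-34.0 [ 52. -19.   0.] pre100 [  52. -119.    0.]
-28.0 [ 62. -19.   0.] pre100 [  62. -119.    0.]
-22.0 [ 71. -18.   0.] pre100 [  71. -118.    0.]
-16.0 [ 80. -16.   0.] pre100 [  80. -116.    0.]
-10.0 [ 89. -13.   0.] pre100 [  89. -113.    0.]
-4.0 [98. -9.  0.] pre100 [  98. -109.    0.]
```

servo_tool([
  [[8,-5,0],0],
  [[16,-10,0],0],
  [[25,-14,0],0],
  [[34,-16,0],0],
  [[43,-18,0],0],
  [[52,-19,0],0],
  [[62,-19,0],0],
  [[62,-19,0],0],
])

```text
time_s: 19.92
tool_pos: [0.4401, 0.0478, 0.2493]
ee_rot: [-1.562, -0.559, 1.399]
contact_force: [-0.2, 0.1, -4.5]
finger_gap: 0.0126
```

```bash
python3 c.py -28 -22 -16 -10 -4 2 8 14 20 26 32 38 44
```

```text
19.925 [0.4401 0.0478 0.2493] 0.012568098822845411 [-0.2  0.1 -4.5] q [-0.36 -0.18  2.14  0.56  1.35 -1.94]
stand tcp [-31.  157.1 249.3] d [ 0.53   0.01  -0.848] tx [0.848 0.002 0.53 ]
turn 0.08912072767806478
-28.0 [-2.  0.  0.] pre100 [  -2. -100.    0.]
-22.0 [8. 1. 0.] pre100 [  8. -99.   0.]
-16.0 [17.  3. -0.] pre100 [ 17. -97.  -0.]
-10.0 [26.  7. -0.] pre100 [ 26. -93.  -0.]
-4.0 [34. 11. -0.] pre100 [ 34. -89.  -0.]
2.0 [43. 15. -0.] pre100 [ 43. -85.  -0.]
8.0 [50. 21. -0.] pre100 [ 50. -79.  -0.]
14.0 [57. 27. -0.] pre100 [ 57. -73.  -0.]
20.0 [63. 35. -0.] pre100 [ 63. -65.  -0.]
26.0 [68. 42. -0.] pre100 [ 68. -58.  -0.]
32.0 [73. 51. -1.] pre100 [ 73. -49.  -1.]
38.0 [77. 59. -1.] pre100 [ 77. -41.  -1.]
44.0 [79. 68. -1.] pre100 [ 79. -32.  -1.]
```

servo_tool([
  [[8,1,0],0],
  [[17,3,0],0],
  [[26,7,0],0],
  [[34,11,0],0],
  [[43,15,0],0],
  [[50,21,0],0],
  [[57,27,0],0],
  [[63,35,0],0],
  [[63,35,0],0],
])

```text
time_s: 21.05
tool_pos: [0.4522, 0.1191, 0.2525]
ee_rot: [-1.562, -0.559, 1.399]
contact_force: [2.4, -3.6, -10.8]
finger_gap: 0.0125
```

```bash
python3 c.py 20 24 28 32 36 40 44 48 52 56 60 64 68 70 72
```

```text
21.05 [0.4522 0.1191 0.2525] 0.012472663220064103 [  2.4  -3.6 -10.8] q [-0.2  -0.19  2.15  0.59  1.27 -1.8 ]
stand tcp [ 41.4 157.5 252.5] d [ 0.53   0.009 -0.848] tx [0.848 0.002 0.53 ]
turn 0.08870369457912375
20.0 [ 0. -1. -0.] pre100 [   0. -101.   -0.]
24.0 [ 4.  4. -0.] pre100 [  4. -96.  -0.]
28.0 [ 7.  9. -0.] pre100 [  7. -91.  -0.]
32.0 [10. 15. -0.] pre100 [ 10. -85.  -0.]
36.0 [13. 21. -1.] pre100 [ 13. -79.  -1.]
40.0 [15. 26. -1.] pre100 [ 15. -74.  -1.]
44.0 [16. 33. -1.] pre100 [ 16. -67.  -1.]
48.0 [18. 39. -1.] pre100 [ 18. -61.  -1.]
52.0 [19. 45. -1.] pre100 [ 19. -55.  -1.]
56.0 [19. 51. -1.] pre100 [ 19. -49.  -1.]
60.0 [19. 57. -1.] pre100 [ 19. -43.  -1.]
64.0 [19. 64. -1.] pre100 [ 19. -36.  -1.]
68.0 [18. 70. -1.] pre100 [ 18. -30.  -1.]
70.0 [17. 73. -1.] pre100 [ 17. -27.  -1.]
72.0 [16. 76. -1.] pre100 [ 16. -24.  -1.]
```

servo_tool([
  [[4,4,0],0],
  [[7,9,0],0],
  [[10,15,0],0],
  [[13,21,0],0],
  [[15,27,0],0],
  [[16,33,0],0],
  [[18,39,0],0],
  [[19,45,0],0],
  [[19,51,-1],0],
  [[19,57,-1],0],
  [[19,64,-1],0],
  [[19,64,-1],0],
])

```text
time_s: 22.55
tool_pos: [0.4605, 0.1685, 0.2082]
ee_rot: [-1.561, -0.558, 1.399]
contact_force: [-0.5, -5.1, -5.3]
finger_gap: 0.0107
```

```bash
python3 c.py 60 64 68 70 72 74
```

```text
22.55 [0.4605 0.1685 0.2082] 0.010696515875082364 [-0.5 -5.1 -5.3] q [-0.08 -0.14  2.19  0.62  1.13 -1.77]
stand tcp [ 91.4 157.8 208.2] d [ 0.53   0.011 -0.848] tx [0.848 0.002 0.53 ]
turn 0.087704219172835
60.0 [ 0. -7. -1.] pre100 [   0. -107.   -1.]
64.0 [-0. -0. -1.] pre100 [  -0. -100.   -1.]
68.0 [-1.  6. -1.] pre100 [ -1. -94.  -1.]
70.0 [-2.  9. -1.] pre100 [ -2. -91.  -1.]
72.0 [-2. 12. -1.] pre100 [ -2. -88.  -1.]
74.0 [-3. 15. -1.] pre100 [ -3. -85.  -1.]
```

servo_tool([
  [[0,0,0],0],
  [[0,3,0],0],
  [[-1,6,0],0],
  [[-2,9,0],0],
  [[-2,12,0],0],
  [[-2,12,0],0],
])

```text
time_s: 23.3
tool_pos: [0.4614, 0.1734, 0.1981]
ee_rot: [-1.561, -0.559, 1.4]
contact_force: [-1.8, -6.0, -1.8]
finger_gap: 0.0108
```

```bash
python3 c.py 70
python3 - <<'E'
from h import *
import cv2
im=read_camera("scene")[:,:,::-1]
cv2.imwrite("pics/s5.png",cv2.resize(im[80:300,200:420],None,fx=2.7,fy=2.7,interpolation=cv2.INTER_CUBIC))
c=calibration("scene")
print([[((proj(c,w(ST,[[90*np.sin(np.radians(f)),y,185+90*np.cos(np.radians(f))]]))[0]-[200,80])*2.7).round(0) for y in (172,110)] for f in (50,60,70)])
E
```

```text
23.3 [0.4614 0.1734 0.1981] 0.010757104663098944 [-1.8 -6.  -1.8] q [-0.07 -0.12  2.19  0.63  1.11 -1.77]
stand tcp [ 96.5 157.8 198.1] d [ 0.531  0.011 -0.848] tx [0.848 0.002 0.531]
turn 0.11599101736480577
70.0 [-1. -2. -1.] pre100 [  -1. -102.   -1.]
[[array([298., 130.]), array([328., 164.])], [array([305., 138.]), array([335., 172.])], [array([310., 148.]), array([339., 182.])]]
```

View pics/s5.png

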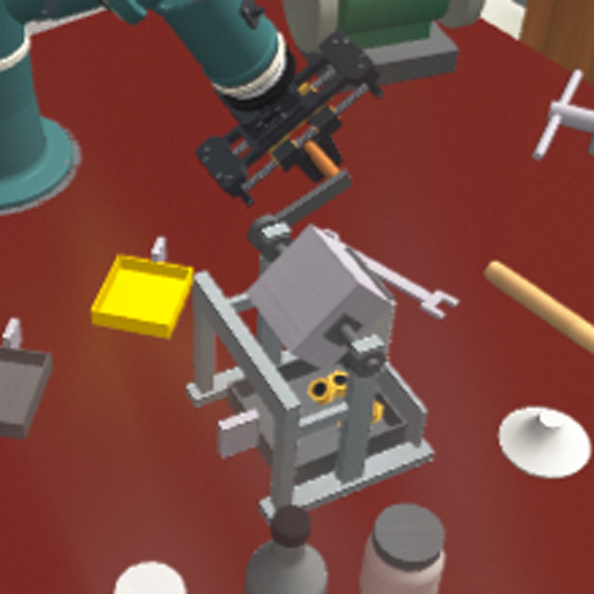

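The crank arm is close to the 70° position and three nuts show in the tray. The tray is still home, with its fin end at (219,424). I'll press a little further to be sure the box is on its stop.

servo_tool([
  [[-2,3,0],0],
  [[-4,6,0],0],
  [[-5,9,0],0],
  [[-5,9,0],0],
], newtons=40)

```text
time_s: 23.85
tool_pos: [0.4619, 0.1754, 0.1936]
ee_rot: [-1.563, -0.565, 1.405]
contact_force: [-15.4, -12.4, 24.9]
finger_gap: 0.0105
```

```bash
python3 c.py 70
```

```text
23.85 [0.4619 0.1754 0.1936] 0.010548614706860844 [-15.4 -12.4  24.9] q [-0.07 -0.11  2.2   0.64  1.1  -1.79]
stand tcp [ 98.5 157.7 193.6] d [ 0.535  0.012 -0.845] tx [0.845 0.006 0.535]
turn 0.3431838331546828
70.0 [ 0. -7. -0.] pre100 [   0. -107.   -0.]
```

The box is on its stop (25 N reaction). I'll relax, release and back away along the fingers.

servo_tool([
  [[0,-4,0],0],
  [[0,-4,0],0],
  [[0,-4,0],0],
  [[0,-4,0],0],
  [[0,-4,0],0],
], jaw=0.3)

```text
time_s: 24.48
tool_pos: [0.4613, 0.1735, 0.1966]
ee_rot: [-1.561, -0.565, 1.404]
contact_force: [0.9, -1.3, -0.1]
finger_gap: 0.0579
```

servo_tool([
  [[0,-25,0],0],
  [[0,-60,0],0],
  [[0,-100,0],0],
  [[0,-150,0],0],
  [[0,-200,0],0],
  [[0,-200,0],0],
  [[0,-200,0],0],
  [[0,-200,0],0],
])

```text
time_s: 25.48
tool_pos: [0.4446, 0.0683, 0.3637]
ee_rot: [-1.558, -0.565, 1.403]
contact_force: [-0.3, 0.6, -0.0]
finger_gap: 0.0614
```

Run:
```python
from h import *
import cv2
o=observe();print(o["time_s"],o["tool_pos"],o["contact_force"].round(1))
a=read_camera("scene")[:,:,::-1][130:300,230:400]; b=read_camera("top")[:,:,::-1][140:250,200:310]
cv2.imwrite("pics/f6.png",np.hstack([cv2.resize(x,(400,int(400*x.shape[0]/x.shape[1])),interpolation=cv2.INTER_CUBIC) for x in (a,b)]))
k=400/170;c=calibration("scene")
P=w(ST,[[-101,6,52],[-60,65,32]]+[[90*np.sin(np.radians(f)),172,185+90*np.cos(np.radians(f))] for f in(60,65,70)])
print(((proj(c,P)-[230,130]+.5)*k).round(0))
k=400/110;c=calibration("top");print("top",((proj(c,P)-[200,140]+.5)*k).round(0)+[400,0])
```

```text
25.475 [0.44456162 0.06830847 0.36365296] [-0.3  0.6 -0. ]
[[119. 249.]
 [128. 216.]
 [196.   4.]
 [199.   8.]
 [200.  12.]]
top [[731. 275.]
 [678. 335.]
 [473. 416.]
 [470. 416.]
 [468. 416.]]
```

View pics/f6.png

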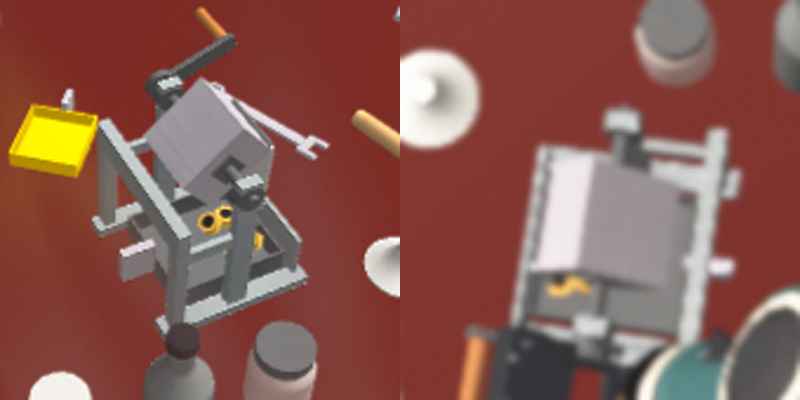

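The crank end is at (200,12), which is the 70° stop position, and the fin end is at (120,249), which is home. The fourth nut isn't clearly visible, so I'll plan one wrist view under the crossbar.

```bash
python3 - <<'E'
from h import *
p,R,o=pose();c=calibration("wrist");C=-c["R"].T@c["t"]
print("cam in tool",(R.T@(C-p)*1000).round(),"fwd",(R.T@c["R"][2]).round(2),"up",(R.T@-c["R"][1]).round(2),c["mtx"][0,0])
d=R[:,1]
for T in ([-230,0,110],[-260,0,110],[-200,157,330]): print(T,shift(w(ST,[T])[0]))
E
python3 c.py
```

```text
cam in tool [  -0. -146.   66.] fwd [ 0.    0.96 -0.26] up [0.   0.26 0.96] 358.17381526959537
[-230, 0, 110] [-323.   94. -156.]
[-260, 0, 110] [-348.   78. -156.]
[-200, 157, 330] [-179.  -73.    3.]
25.575 [0.4447 0.0683 0.3639] 0.061574461729703975 [ 0.5 -0.4  0.3] q [-0.32 -0.25  1.99  0.56  1.52 -1.79]
stand tcp [-10.  156.1 363.9] d [ 0.536  0.016 -0.844] tx [0.844 0.005 0.536]
turn 0.27616657790416355
```

servo_tool([
  [[-50,-32,0],9],
  [[-100,-64,0],18],
  [[-150,-96,0],27],
  [[-203,-129,-10],36],
  [[-203,-129,-60],45],
  [[-203,-129,-110],54],
  [[-203,-129,-156],63],
  [[-225,-80,-156],72],
  [[-250,-30,-156],81],
  [[-275,20,-156],90],
  [[-290,75,-156],90],
  [[-304,125,-156],90],
])

```text
time_s: 27.08
tool_pos: [0.5646, -0.1419, 0.091]
ee_rot: [-1.005, 0.013, -0.16]
contact_force: [0.9, -0.2, 0.1]
finger_gap: 0.0615
```

servo_tool([
  [[0,0,0],0],
])

```text
time_s: 27.2
tool_pos: [0.5609, -0.1384, 0.0863]
ee_rot: [-1.0, 0.023, -0.158]
contact_force: [-0.1, -0.5, -0.7]
finger_gap: 0.0621
```

Run:
```python
from h import *
import cv2
p,R,o=pose();print(o["time_s"],(Ro.from_euler('z',-ST[3]).apply(p-ST[:3])*1000).round(1))
a=read_camera("wrist")[:,:,::-1][0:260]; s=read_camera("scene")[:,:,::-1]; b=s[205:255,285:365]
cv2.imwrite("pics/raw_s7.png",s)
a=cv2.resize(a,(560,260)); b=cv2.resize(b,(480,300),interpolation=cv2.INTER_CUBIC)
o=np.zeros((560,560,3),np.uint8); o[:260]=a; o[260:,:480]=b; cv2.imwrite("pics/f7.png",o)
```

```text
27.2 [-193.5    6.    86.3]
```

View pics/f7.png

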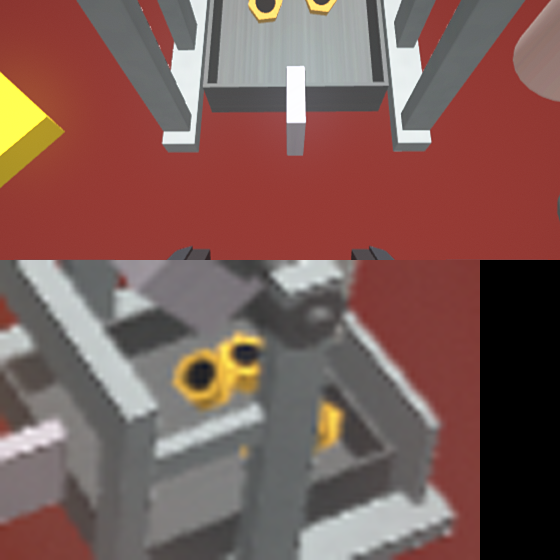

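Run:
```python
from h import *
def ray(n,uv,z):
    c=calibration(n);C=-c["R"].T@c["t"];r=c["R"].T@np.linalg.inv(c["mtx"])@[*uv,1];X=C+r*(z-C[2])/r[2]
    return (Ro.from_euler('z',-ST[3]).apply(X-ST[:3])*1000).round()
for n,uv in [("wrist",(265,8)),("wrist",(320,3)),("scene",(318.3,224.2)),("scene",(325.8,220.8)),("scene",(340,232.5)),("scene",(325.5,236.7)),("top",(242.1,220.3)),("top",(249,218.9))]:
    print(n,uv,ray(n,uv,.016),ray(n,uv,.03))
```

```text
wrist (265, 8) [30. 18. 16.] [15. 17. 30.]
wrist (320, 3) [ 35. -28.  16.] [ 20. -26.  30.]
scene (318.3, 224.2) [30. 25. 16.] [23. 15. 30.]
scene (325.8, 220.8) [56. 28. 16.] [49. 17. 30.]
scene (340, 232.5) [ 70. -29.  16.] [ 63. -39.  30.]
scene (325.5, 236.7) [ 25. -25.  16.] [ 18. -35.  30.]
top (242.1, 220.3) [61. 42. 16.] [59. 44. 30.]
top (249, 218.9) [38. 34. 16.] [37. 36. 30.]
```

Four separate nuts, all inside the tray (frame x, y in mm): (30,20), (56,28), (30,-26) and (70,-29). The one at (30,-26) agrees in the wrist and scene views. The robot is clear of everything, so I'll hand in.

```bash
python3 -c "
from station import *
o=observe();print(o['time_s'],o['contact_force'].round(1));print(sign_off())"
```

```text
27.3 [0.7 0.5 0.6]
the job is handed in; nothing more can be done
None
```

The tray is home against the back stop, the box is turned right over, and all four nuts are in the tray. I handed in at 27.3 s of the 67 s allowed.

**How it was done**
- **Lean:** the moves can't tilt the gripper, so I reached just past the arm's limit, high up along the frame's direction, until it leaned 32°.
- **Tray:** I gripped the large grey tray by its fin and slid it in under the crossbar. It stopped moving while the force rose to about 12 N.
- **Box:** I took the crank over from -70° to +70°, where it met its stop at about 29 N of push back, then let go and backed away.

**Last checks**
- **Tray:** its fin end was within about 1 px of the predicted home position. The grip implied +11.5 mm against the nominal +10 mm, which is within measuring error.
- **Box:** the crank end was where the 70° stop should put it.
- **Nuts:** I found four separate nuts inside the tray, but no single picture showed all four. The nut at (70,-29) mm was seen in the scene camera only.
- **Robot:** it was touching nothing at hand-in.
- **Not explained:** the gripper read 12.6 mm on the 14 mm crank handle, falling to 10.5 mm by the end. The turn was not affected.
- **Not checked:** I did not measure the other bench items again at the end. The arm kept clear of them, and those in view looked unmoved.

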